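# Coarsen the coffee grinder by four clicks

## Task

Make the coffee grinder coarser for the press pot: with a fingertip against the side of the orange tab, push its click-stop collar round exactly four clicks from where it stands, counter-clockwise seen from above (towards the bigger dots), leave it resting in the fourth click and take the hand away. Push lightly and only push: do not pinch the tab, and do not lift, shift or tip the grinder. Leave everything else on the shelf where it stands.

Things in the scene. Friction and masses are not known exactly. Their poses are not given: they have to be found in the camera images.
- grinder: White coffee grinder, loose, about 4.2 kg, on rubber feet; a sideways push over 9 N on the collar tips it. Origin on the shelf under the axis of its round housing (116 mm across, deck at 190 mm); z up. Own -x is the front: tray to 145 mm from the axis, 118 wide, 20 high; over it chute and spout to 115 mm, 36 wide, top at 160 mm. Black deck dots, one a click, grow from fine to coarse.
- lid_top (a point): Highest point of the grinder, 240 mm above the shelf, on the collar's axis: middle of the white lid of the loading cup (70 mm across) that stands up through the collar.
- grind_collar (a joint): Angle (rad) of the black collar, 94 mm across, 196-214 mm above the shelf; grows counter-clockwise from above = coarser. Clicks at whole multiples of 18 deg (0.314 rad): past halfway a spring draws it into the next click, where it rests. At 0 the tab points to the grinder's own -x. Starts in one of clicks 0 to 3, turns from -2 to +9; each click takes 2.5 to 4.5 N at the tab.
- tab (a point): Point in the collar's orange thumb tab, 80 mm from the collar's axis, 212 mm above the shelf. The tab is an upright plate 10 mm thick, standing out radially from 47 to 85 mm from the axis, 199 to 225 mm above the shelf; beyond 58 mm it overhangs the housing. Own x points along the tab to the collar's axis, own y across the tab, z up.
- dosing_cup: Small steel dosing cup, 58 mm across, 62 mm high, standing on the grinder's tray under the spout; origin under its centre. Leave alone.
- bowls: Three nested stainless mixing bowls, one stack 240 mm across and 100 mm high; origin under the centre. Leave alone.
- jug: Glass measuring jug, 112 mm across, 140 mm high, handle on its own +y side; origin under its centre. Leave alone.
- egg_cup: White ceramic egg cup, 50 mm across, 66 mm high; origin under its centre. Leave alone.
- rolling_pin: Birch rolling pin lying on the shelf, 400 mm long along its own y, 50 mm thick; origin under its middle. Leave alone.
- scraper: Green plastic dough scraper lying flat, about 97 mm (own x) by 140 mm, 8 mm thick; origin under its middle. Leave alone.
- bean_jar: Brown glass jar with a birch lid, 92 mm across, 150 mm high; origin under its centre. Leave alone.
- press_pot: Glass press pot with steel lid and black handle (own +y side), 96 mm across, 190 mm high; origin under its centre. Leave alone.
Not all that is in view belongs to the job. Leave any purple look-alike of the grinder alone.

How it is judged:
By the outcome, as a careful person would: the job done as asked, in the order asked, and still so for the second after the job is handed in, with the robot touching nothing.
It also fails if it takes over 51 s, if anything falls off the work surface, if the arm or the gripper's body presses on something with over 40 N, if the wrist force passes 120 N, or if a joint passes its speed limit or range.

## Robot

A 7-joint arm with a two-finger parallel gripper is mounted at the origin on the work surface. World frame = base frame: x ahead of the robot, y to its left, z up, the work surface at z = 0. Lengths are in mm, angles in rad, forces in N, time in s.
With the tool pointing down it reaches from about 350 to 900 mm from the base axis. Payload 19.9 kg.
Tool frame: the origin (TCP) lies between the finger pads; the fingertips stand 8 mm ahead of it and the grasp point (between the pads) lies 11 mm behind it (manip.nose_length is the z of the fingertips in the tool frame, in mm); z points along the fingers, x is the direction in which the jaws open and shut, and the axes are right-handed (so a half turn about z gives the same grasp; the last joint's range is limited). The gripper opens to 94 mm and grips with 3 to 60 N. Pads are 16 mm wide; open, the fingers measure 119 mm over their backs; the gripper's body (75 mm by 177 mm) begins 78 mm behind the grasp point.
Start: joints at [-1.262, 0.417, -0.01, 1.614, 0.005, 1.111, -0.053], TCP at [214.769, 586.919, 213.425] pointing down, gripper open.
Joint ranges: [-2.81, 2.81], [-0.39, 2.02], [-1.27, 1.25], [0.06, 2.57], [-1.19, 4.33], [0.19, 2], [-2.82, 2.82]. Speed limits (rad/s): [1.89, 1.89, 2.39, 2.39, 3.01, 3.01, 3.01].

## Interface

Orientations are given as [roll, pitch, yaw] about the fixed x, y, z axes, in that order (R = Rz(yaw) Ry(pitch) Rx(roll)).
In Python, from plant import manip, claw, imaging, ticket gives the robot as it stands. Calls block until the motion is done:
- manip.move_ptp(position, orientation): joint-space move of the TCP to a pose.
- manip.move_linear(position, rotation=None, feed=150): straight line of the TCP; rotation=None keeps the orientation; feed is the mean speed in mm/s.
- manip.goto_joints(angles): joint-space move.
- claw.set_gripper(opening, newtons=None): finger opening in mm; newtons is the grip in N (None keeps the last); returns when the fingers have stopped.
- manip.dwell(seconds).
- manip.solve_ik(position, orientation): joint angles nearest the present ones, or None.
- imaging.grab_frame(name): name is "scene" or "top" or "wrist"; returns the picture (400x640x3 uint8, blue, green, red); there is no depth.
- imaging.calibration(name): a dict with "mtx" (3x3 intrinsics, pixels), "world_to_cam" (4x4, takes a point from world to camera coordinates). Camera axes: x right, y down, z forward; pixel columns grow to the right and rows downward; lengths in mm; the calibration is good to about 2 mm. A picture is of the moment at which its call begins: read the wrist's pose just before it. calibration takes no time and is no camera call; for the wrist camera it gives the pose at the moment of the call.
A pose or a line that the arm cannot do raises manip.PlanningError and nothing moves.
- ticket.hand_in(): hands the job in, once; it reports no verdict.
Readings, each from a call of its own:
- manip.read_clock(): time.
- manip.read_joint_pos(): joint angles.
- manip.read_joint_velocities(): joint speeds.
- manip.read_joint_efforts(): joint torques, N m.
- manip.read_tcp_pos(): TCP position.
- manip.read_tool_rot(): TCP orientation.
- manip.read_ft_force(): force on the tool from outside, world axes, zero at the start.
- manip.read_ft_torque(): the same for the moment, N m.
- manip.read_finger_gap(): finger opening in mm.
Only numpy, scipy, OpenCV 4.12 (cv2) and the standard library are available. Lean on these libraries where they do the work, as an engineer would, in place of code of your own. Each camera call takes 0.05 s, during which the arm holds its last target.

## Working session

There is one attempt and no reset: what is moved stays moved. The work goes in short steps, each a Python script; the robot and the scene stay as the last script left them, time stands still between calls to the robot, and variables do not carry over. Pictures are saved under pics/ and viewed, and the job is handed in when it is done.

```bash
mkdir -p pics; ls
python3 - <<'E'
from plant import manip, claw, imaging
import cv2
for n in ["scene","top","wrist"]:
    c=imaging.calibration(n); im=imaging.grab_frame(n); cv2.imwrite(f"pics/{n}0.png",im)
    print(n,c["mtx"].round(1).tolist(),c["world_to_cam"].round(3).tolist())
print(manip.read_clock(),manip.read_tool_rot(),manip.read_finger_gap())
E
```

```text
pics
scene [[492.2, 0.0, 311.2], [0.0, 492.2, 195.8], [0.0, 0.0, 1.0]] [[-0.633, 0.774, -0.01, 291.091], [0.466, 0.371, -0.803, -118.969], [-0.618, -0.514, -0.595, 2146.915], [0.0, 0.0, 0.0, 1.0]]
top [[370.9, 0.0, 316.8], [0.0, 370.9, 191.5], [0.0, 0.0, 1.0]] [[0.035, -0.999, 0.003, 14.447], [-0.976, -0.035, -0.216, 514.563], [0.216, 0.004, -0.976, 1089.162], [0.0, 0.0, 0.0, 1.0]]
wrist [[348.3, 0.0, 318.4], [0.0, 348.3, 198.8], [0.0, 0.0, 1.0]] [[0.344, 0.939, -0.002, -624.557], [0.899, -0.328, 0.29, -31.309], [0.272, -0.101, -0.957, 392.241], [0.0, 0.0, 0.0, 1.0]]
0.15 [3.14150410e+00 9.58331060e-04 1.21998507e+00] 93.5813325266195
```

View pics/scene0.png

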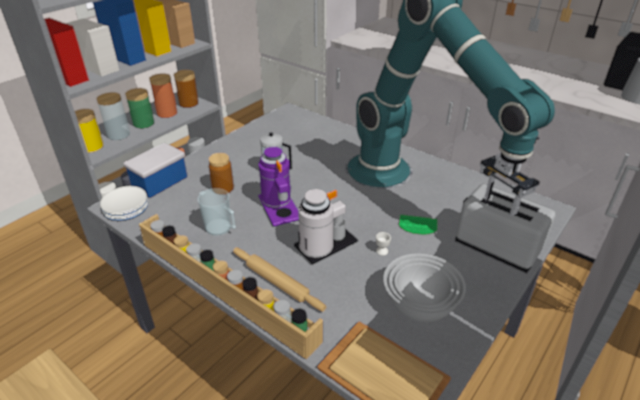

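View pics/top0.png

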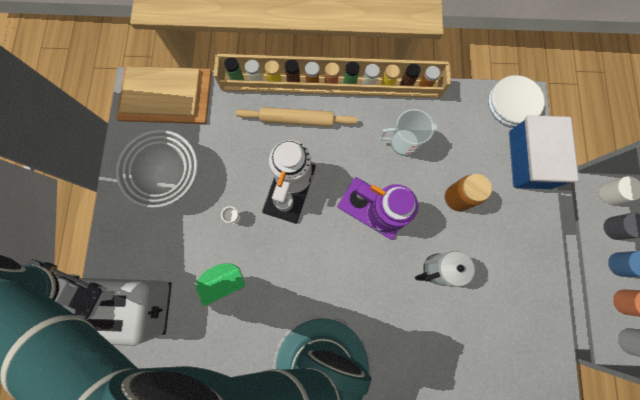

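View pics/wrist0.png

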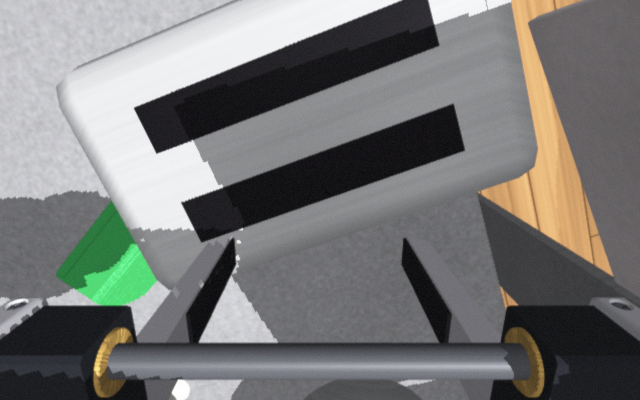

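The scene camera shows two grinders: a white one at scene (317,222) / top (290,158) and a purple one at scene (275,180) / top (397,205). The white one fits, because the purple one is the look-alike to leave alone. The toaster under the gripper at top (115,310) isn't part of the job. I'll confirm the white grinder in an enlarged crop.

```bash
cat > h.py <<'E'
import numpy as np, cv2
from plant import manip, claw, imaging, ticket
def ray(c,uv,z):
    M=np.array(c["world_to_cam"]);R=M[:3,:3];t=M[:3,3]
    o=-R.T@t; d=R.T@np.linalg.inv(c["mtx"])@np.array([uv[0],uv[1],1.])
    return o+d*(z-o[2])/d[2]
def proj(c,p):
    M=np.array(c["world_to_cam"]);q=np.array(c["mtx"])@(M[:3,:3]@np.array(p,float)+M[:3,3]);return q[:2]/q[2]
E
python3 - <<'E'
from h import *
im=cv2.imread("pics/top0.png"); s=cv2.imread("pics/scene0.png")
a=cv2.resize(im[125:235,245:345],None,fx=5,fy=5,interpolation=cv2.INTER_CUBIC)
b=cv2.resize(s[180:265,290:365],None,fx=5,fy=5,interpolation=cv2.INTER_CUBIC)
cv2.imwrite("pics/crop_top.png",a);cv2.imwrite("pics/crop_scene.png",b)
c=imaging.calibration("top")
print("lid",ray(c,(289,154),240))
hsv=cv2.cvtColor(im,cv2.COLOR_BGR2HSV)
m=cv2.inRange(hsv,(8,180,150),(18,255,255)); m[:125]=0;m[235:]=0;m[:,:245]=0;m[:,345:]=0
ys,xs=np.nonzero(m); print(list(zip(xs,ys)))
E
```

```text
lid [571.75273933 108.83188842 240.        ]
[(np.int64(281), np.int64(172)), (np.int64(282), np.int64(172)), (np.int64(283), np.int64(172)), (np.int64(282), np.int64(173)), (np.int64(283), np.int64(173)), (np.int64(284), np.int64(173)), (np.int64(282), np.int64(174)), (np.int64(283), np.int64(174)), (np.int64(284), np.int64(174)), (np.int64(281), np.int64(175)), (np.int64(282), np.int64(175)), (np.int64(283), np.int64(175)), (np.int64(281), np.int64(176)), (np.int64(282), np.int64(176)), (np.int64(283), np.int64(176)), (np.int64(281), np.int64(177)), (np.int64(282), np.int64(177)), (np.int64(283), np.int64(177)), (np.int64(280), np.int64(178)), (np.int64(281), np.int64(178)), (np.int64(282), np.int64(178)), (np.int64(279), np.int64(179)), (np.int64(280), np.int64(179)), (np.int64(281), np.int64(179)), (np.int64(282), np.int64(179)), (np.int64(280), np.int64(180)), (np.int64(281), np.int64(180)), (np.int64(282), np.int64(180)), (np.int64(279), np.int64(181)), (np.int64(280), np.int64(181)), (np.int64(281), np.int64(181)), (np.int64(278), np.int64(182)), (np.int64(279), np.int64(182)), (np.int64(280), np.int64(182)), (np.int64(281), np.int64(182)), (np.int64(278), np.int64(183)), (np.int64(279), np.int64(183)), (np.int64(280), np.int64(183)), (np.int64(281), np.int64(183)), (np.int64(278), np.int64(184)), (np.int64(279), np.int64(184)), (np.int64(280), np.int64(184)), (np.int64(279), np.int64(185))]
```

View pics/crop_top.png

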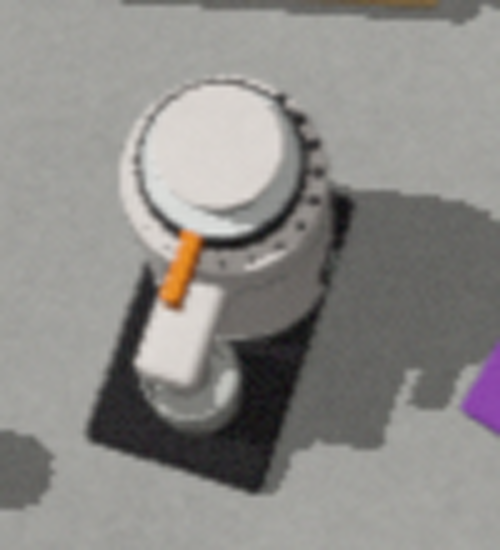

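View pics/crop_scene.png

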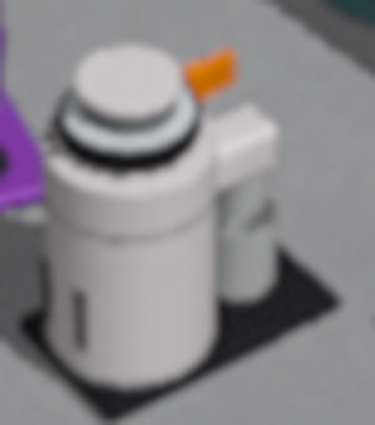

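The crop confirms it: a white body with black collar, an orange tab at top px (281,178) and black dots growing towards the upper right. That is counter-clockwise in this view, which agrees with the task. Next I'll work out the geometry and plan a closer wrist view.

Run:
```python
from h import *
from scipy.spatial.transform import Rotation as Ro
c=imaging.calibration("top")
f=lambda x,y:(245+(x-2)/5,125+(y-2)/5)
lid=ray(c,f(214,146),240); print("lid",lid)
T=[ray(c,f(*p),20) for p in [(88,436),(262,493),(352,198)]]
print("tray",np.round(T,1)); e=T[1]-T[0]; print("front width",np.linalg.norm(e)); 
n=np.arctan2(e[1],e[0]); print("front dir candidates deg",np.degrees(n)+90,np.degrees(n)-90, "front mid dist",np.linalg.norm(((T[0]+T[1])/2-lid)[:2]))
d=(T[0]+T[1])/2-lid; print("front ang",np.degrees(np.arctan2(d[1],d[0])))
for p in [(173,303),(190,234)]:
  q=ray(c,f(*p),225); d=q-lid; print("tab",q.round(1),np.hypot(*d[:2]),np.degrees(np.arctan2(d[1],d[0])))
M=np.array(imaging.calibration("wrist")["world_to_cam"]); R=M[:3,:3]; o=-R.T@M[:3,3]
Rt=Ro.from_euler('xyz',manip.read_tool_rot()).as_matrix()
print("cam in tool",Rt.T@(o-manip.read_tcp_pos()),"\naxes",(Rt.T@R.T).round(3))
print(manip.nose_length)
```

```text
lid [572.15098082 113.07980391 240.        ]
tray [[450.2 202.4  20. ]
 [418.1  91.2  20. ]
 [612.2  41.9  20. ]]
front width 115.72307172143248
front dir candidates deg -16.11135674861373 -196.11135674861373 front mid dist 142.09406999672206
front ang 166.26998179760966
tab [489.8 131.5 225. ] 84.36510066604994 167.41779061155947
tab [527.7 124.6 225. ] 45.89248487188042 165.45775263165203
cam in tool [   0.40256847  -83.88970818 -170.43630548] 
axes [[ 1.     0.    -0.001]
 [ 0.     0.957  0.29 ]
 [ 0.001 -0.29   0.957]]
8.0
```

The top-view measurements agree with the given sizes:

| Check | Measured | Given |
|---|---|---|
| Tray front width | 116 mm | 118 mm |
| Tray front to axis | 142 mm | 145 mm |
| Tab end radius | 84.4 mm | 85 mm |

The front points to about 165° and the tab to about 167°, so the collar starts at click 0. I'll close the gripper, rise, and confirm with a wrist view from behind the tab.

```bash
cat >> h.py <<'E'
AX=np.array([572.2,113.]); 
def pose(phi,z,r=76,off=13,ax=None):
    "phi deg of tab; finger just behind tab (clockwise side)"
    ax=AX if ax is None else ax
    a=np.radians(phi);u=np.array([np.cos(a),np.sin(a)]);t=np.array([-u[1],u[0]])
    p=ax+r*u-off*t
    return [p[0],p[1],z],[np.pi,0,a-np.pi]
E
python3 - <<'E'
from h import *
for phi in [150,166,190,220,235]:
    print(phi,[None if q is None else np.round(q,2).tolist() for q in [manip.solve_ik(*pose(phi,z)) for z in (214,330)]])
p=manip.read_tcp_pos(); 
claw.set_gripper(0,10)
manip.move_linear([p[0],p[1],380],feed=250)
P,O=pose(160,345,off=33); manip.move_ptp(P,O)
c=imaging.calibration("wrist"); im=imaging.grab_frame("wrist"); cv2.imwrite("pics/w1.png",im)
np.save("w1.npy",c["world_to_cam"])
print(manip.read_clock(),manip.read_tcp_pos(),manip.read_ft_force(),manip.read_finger_gap())
E
```

```text
150 [[-0.83, 0.29, 0.56, 1.85, -0.18, 1.05, -0.72], [-0.84, 0.18, 0.55, 1.69, -0.1, 1.29, -0.79]]
166 [[-0.81, 0.26, 0.55, 1.88, -0.16, 1.04, -0.44], [-0.83, 0.15, 0.56, 1.73, -0.08, 1.29, -0.5]]
190 [[-0.73, 0.22, 0.51, 1.91, -0.13, 1.03, 0.01], [-0.77, 0.12, 0.53, 1.76, -0.06, 1.28, -0.05]]
220 [[-0.63, 0.23, 0.5, 1.91, -0.13, 1.04, 0.61], [-0.67, 0.12, 0.52, 1.75, -0.06, 1.29, 0.56]]
235 [[-0.59, 0.25, 0.49, 1.88, -0.14, 1.04, 0.92], [-0.63, 0.14, 0.52, 1.73, -0.07, 1.29, 0.86]]
4.2917 [511.84176238 171.20521934 344.93587415] [ 0.36219967 -1.23859908 -0.40132759] 0.5651861156899395
```

View pics/w1.png

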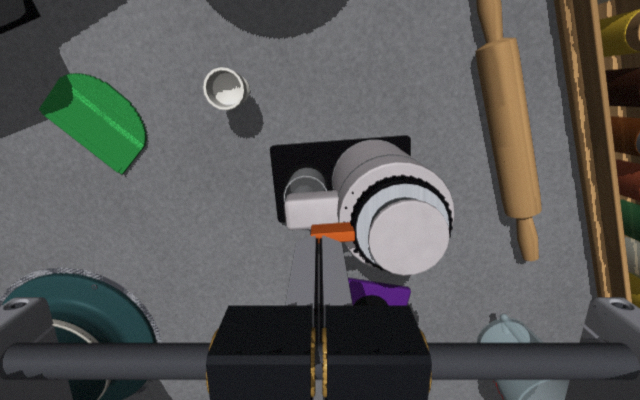

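The wrist view shows the white grinder with its lid centre near px (409,237), the orange tab at (312–355, 225–243) and the closed fingertips at about (318,232). I'll measure these on their height planes.

Run:
```python
from h import *
c=imaging.calibration("wrist")
im=cv2.imread("pics/w1.png")
hsv=cv2.cvtColor(im,cv2.COLOR_BGR2HSV)
m=cv2.inRange(hsv,(5,150,120),(18,255,255)); m[:215]=0;m[255:]=0;m[:,:300]=0;m[:,365:]=0
ys,xs=np.nonzero(m); print(xs.min(),xs.max(),ys.min(),ys.max(),len(xs))
cv2.imwrite("pics/w1c.png",cv2.resize(im[170:290,270:470],None,fx=4,fy=4,interpolation=cv2.INTER_CUBIC))
lid=ray(c,(409,237),240); print("lid",lid, "rad", [np.linalg.norm(ray(c,(409+dx,237),240)-lid) for dx in(-40,40)])
for pt in [(312,229),(353,229),(312,237),(353,241)]:
    q=ray(c,pt,225);d=(q-lid)[:2];print(pt,q.round(1),np.hypot(*d),np.degrees(np.arctan2(d[1],d[0])))
p=manip.read_tcp_pos(); print("tip px",proj(c,[p[0],p[1],p[2]+-8]))
print("axis px",proj(c,[*AX,240]))
for ph in (150,165,183,201): 
    a=np.radians(ph); print(ph,[proj(c,[*(AX+r*np.array([np.cos(a),np.sin(a)])),225]).round(0) for r in (47,85)])
```

```text
311 354 223 241 623
lid [574.76238602 114.03999741 240.        ] rad [np.float64(34.183155348137156), np.float64(34.186053319778196)]
(312, 229) [497.  143.5 225. ] 83.14951234357788 159.21722782741304
(353, 229) [531.5 131.1 225. ] 46.48020860734566 158.49666044922338
(312, 237) [494.4 136.3 225. ] 83.42560981751308 164.5379460932389
(353, 241) [527.9 120.  225. ] 47.26400464802822 172.74495034181817
tip px [316.38240051 251.93646643]
axis px [406.43453464 238.99791864]
150 [array([351., 224.]), array([309., 217.])]
165 [array([350., 236.]), array([308., 240.])]
183 [array([354., 251.]), array([315., 265.])]
201 [array([362., 263.]), array([330., 287.])]
```

View pics/w1c.png

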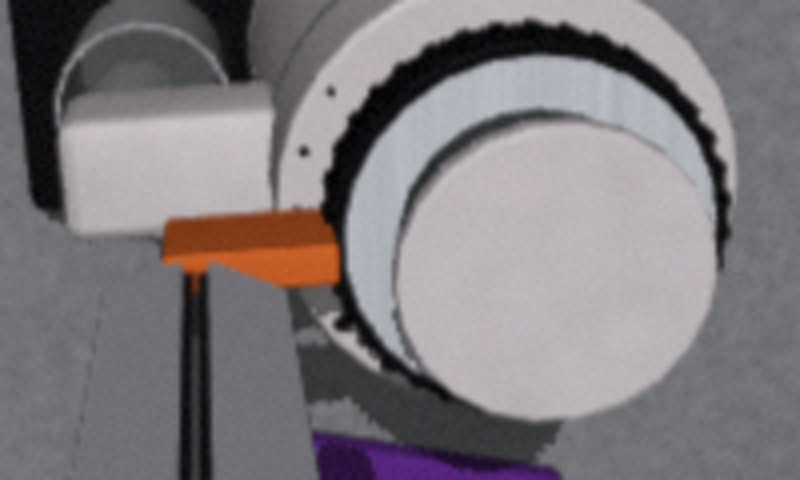

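The wrist view puts the lid centre at (574.8, 114) with a radius of 34 mm (given 35). The top camera gave (572, 113), so the two agree to about 3 mm. The tab is again at about 166°. I'll descend behind the tab's clockwise side, then advance to contact while watching the force.

```bash
sed -i 's/^AX=.*/AX=np.array([573.5,113.5])/' h.py
python3 - <<'E'
from h import *
P,O=pose(160,214,off=33); manip.move_linear(P,O,feed=120)
manip.dwell(0.3); f0=manip.read_ft_force(); np.save("f0.npy",f0); print(f0,manip.read_clock())
for phi in range(152,174,2):
    P,O=pose(phi,214,off=13); manip.move_linear(P,O,feed=40)
    f=manip.read_ft_force()-f0; a=np.radians(phi); ft=f[:2]@[-np.sin(a),np.cos(a)]
    print(phi,f.round(2),"ft",ft.round(2),manip.read_clock())
    if ft<-1.2: break
im=imaging.grab_frame("wrist"); cv2.imwrite("pics/w2.png",im)
E
```

```text
[ 0.27629969 -0.23190003 -0.11670003] 5.8333
152 [ 0.65 -0.56  0.21] ft 0.19 6.2333
154 [0.31 0.12 0.17] ft -0.25 6.4833
156 [0.26 0.01 0.11] ft -0.11 6.7333
158 [-0.35  0.05 -0.13] ft 0.09 6.9833
160 [ 0.43 -0.19  0.11] ft 0.03 7.2333
162 [-0.27 -0.14  0.47] ft 0.22 7.4833
164 [-0.19  0.32  0.65] ft -0.25 7.7333
166 [ 1.13  2.83 -1.36] ft -3.02 7.9833
```

View pics/w2.png

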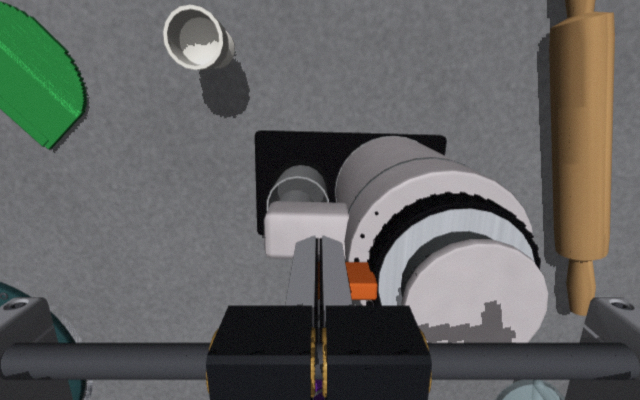

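Contact came at a commanded 166° with about 3 N, and the finger sits on the tab's clockwise side at px (348,285). Now I'll sweep the arc in small force-guarded steps, counting clicks from the force drops, and stop short of the fourth rest position.

Run:
```python
from h import *
f0=np.load("f0.npy"); L=[]
for phi in np.arange(167.5,224.1,1.5):
    P,O=pose(phi,214,off=13); manip.move_linear(P,O,feed=30)
    f=manip.read_ft_force()-f0; a=np.radians(phi); ft=f[:2]@[-np.sin(a),np.cos(a)]; fr=f[:2]@[np.cos(a),np.sin(a)]
    L.append((phi,round(ft,1),round(fr,1),round(f[2],1)))
    if ft<-7 or abs(f[2])>6 or abs(fr)>6: print("guard");break
for l in L: print(*[float(x) for x in l])
print(manip.read_clock()); im=imaging.grab_frame("wrist"); cv2.imwrite("pics/w3.png",im)
im=imaging.grab_frame("top"); cv2.imwrite("pics/t3.png",cv2.resize(im[100:240,220:400],None,fx=4,fy=4))
```

```text
167.5 -2.3 1.0 1.0
169.0 -1.7 1.0 0.0
170.5 -1.0 0.6 -1.3
172.0 -0.1 0.2 0.5
173.5 -0.2 0.3 -0.3
175.0 -0.1 0.1 0.7
176.5 -0.2 1.5 0.2
178.0 -0.5 0.3 0.3
179.5 -0.0 0.1 -1.0
181.0 0.1 -0.2 0.1
182.5 0.1 0.3 -0.4
184.0 -2.9 0.1 0.0
185.5 -2.1 1.4 0.3
187.0 -1.5 1.3 1.4
188.5 -1.1 1.1 0.4
190.0 -1.4 1.2 0.2
191.5 -0.5 0.8 -0.2
193.0 1.4 0.6 -0.3
194.5 -0.4 -0.0 -0.1
196.0 0.1 0.6 0.6
197.5 -0.4 0.7 0.1
199.0 0.2 0.0 0.0
200.5 -1.0 0.4 -0.7
202.0 -3.1 0.2 1.4
203.5 -2.5 0.0 -0.2
205.0 -1.8 -0.2 0.6
206.5 -1.2 0.9 0.1
208.0 -0.5 -1.2 0.5
209.5 -0.7 0.0 0.6
211.0 -1.1 0.5 -0.1
212.5 -0.2 -0.7 0.3
214.0 0.2 -0.7 0.9
215.5 -0.8 0.1 0.5
217.0 0.3 0.4 0.9
218.5 -1.4 -0.5 0.1
220.0 -3.5 -1.1 -0.5
221.5 -1.6 -0.1 -0.3
223.0 -2.4 -0.2 -0.5
17.5333
```

View pics/w3.png

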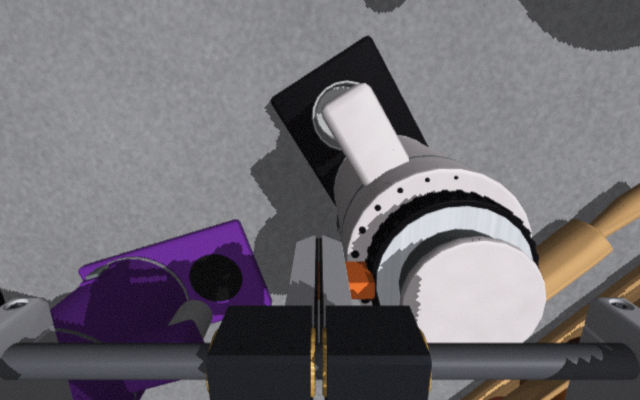

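View pics/t3.png

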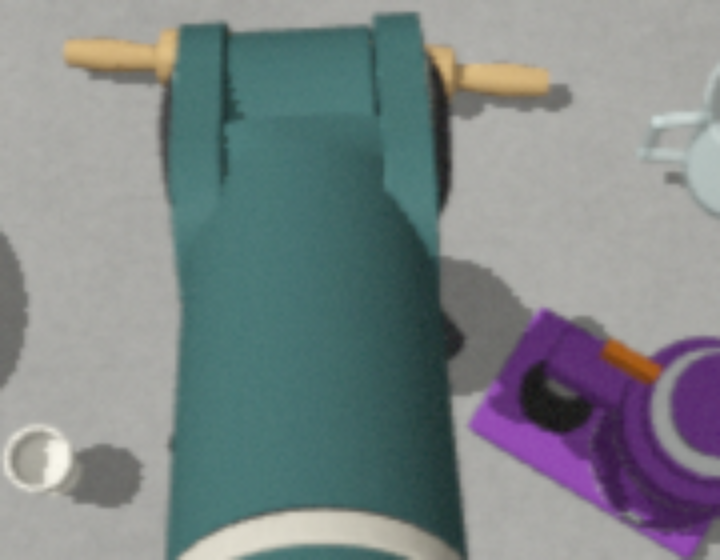

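Force rises at 165.5°, 183.5°, 201.5° and 219.5°, exactly 18° apart, show three clicks done and the fourth under way. The next rest is at 237.5°, so I'll advance to 232° at most, then back away and lift.

Run:
```python
from h import *
f0=np.load("f0.npy")
for phi in np.arange(224.5,232.1,1.5):
    P,O=pose(phi,214,off=13); manip.move_linear(P,O,feed=30)
    f=manip.read_ft_force()-f0; a=np.radians(phi); ft=f[:2]@[-np.sin(a),np.cos(a)]
    print(phi,ft.round(1),f.round(1))
    if ft<-7: break
manip.dwell(0.3)
a=np.radians(phi); f=manip.read_ft_force()-f0; print("rest",f.round(2), f[:2]@[-np.sin(a),np.cos(a)])
P,O=pose(phi,214,off=33); manip.move_linear(P,O,feed=80)
P,O=pose(phi,345,off=33); manip.move_linear(P,O,feed=150)
im=imaging.grab_frame("wrist"); cv2.imwrite("pics/w4.png",im); np.save("w4.npy",imaging.calibration("wrist")["world_to_cam"])
print(manip.read_clock())
```

```text
224.5 -0.5 [-1.3 -0.5  0.2]
226.0 -1.0 [-1.   0.4 -0.1]
227.5 -0.2 [-0.3  0.   0.3]
229.0 -1.2 [-1.1  0.6  0.1]
230.5 -0.4 [-0.1  0.6  0.2]
232.0 -0.1 [ 0.6  0.8 -0.6]
rest [-0.17 -0.36  1.46] 0.0877747837913717
20.9083
```

View pics/w4.png

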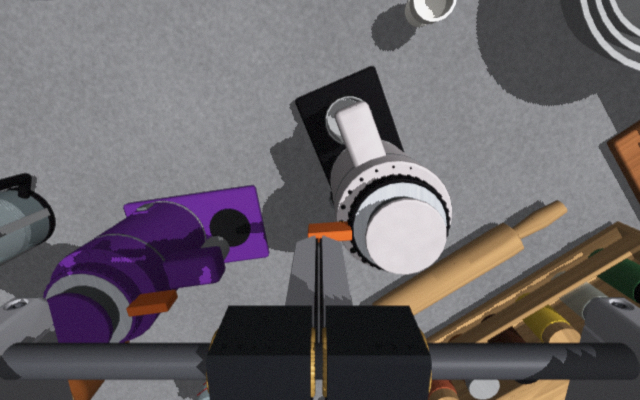

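In this view, taken 72° further round than the first, the tab sits at px (308–352, 222–241). The first view had it at (311–354, 223–241), so it fits. I'll measure, move the arm clear and check the top view.

Run:
```python
from h import *
im=cv2.imread("pics/w4.png");hsv=cv2.cvtColor(im,cv2.COLOR_BGR2HSV)
m=cv2.inRange(hsv,(5,150,120),(18,255,255)); m[:210]=0;m[255:]=0;m[:,:300]=0;m[:,365:]=0
ys,xs=np.nonzero(m); print(xs.min(),xs.max(),ys.min(),ys.max(),len(xs))
q=manip.read_tcp_pos(); manip.move_linear([q[0],q[1],400],feed=200)
manip.goto_joints([-1.262,0.25,-0.01,1.5,0.005,1.35,-0.053])
t=imaging.grab_frame("top"); cv2.imwrite("pics/t5.png",t); cv2.imwrite("pics/t5c.png",cv2.resize(t[125:235,245:345],None,fx=5,fy=5,interpolation=cv2.INTER_CUBIC))
print(manip.read_tcp_pos(),manip.read_clock())
c=imaging.calibration("top"); a=cv2.imread("pics/top0.png")
for nm,i in (("before",a),("after",t)):
    h=cv2.cvtColor(i,cv2.COLOR_BGR2HSV); m=cv2.inRange(h,(8,180,120),(18,255,255)); m[:125]=0;m[235:]=0;m[:,:245]=0;m[:,345:]=0
    ys,xs=np.nonzero(m)
    p=ray(c,(xs.mean(),ys.mean()),220)[:2]-AX; print(nm,len(xs),np.hypot(*p),np.degrees(np.arctan2(p[1],p[0]))%360)
```

```text
308 351 223 240 542
[208.9375372  563.1200398  366.29174568] 23.4333
before 46 65.59211193156632 167.12947065170283
after 68 67.9403654944503 236.32626913357223
```

View pics/t5.png

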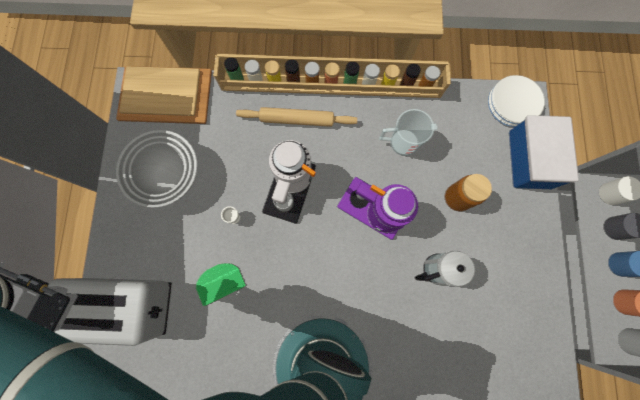

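View pics/t5c.png

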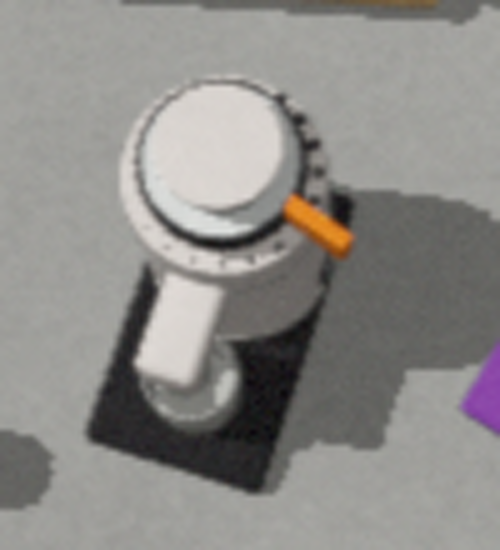

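The tab has turned from 167° to 236° in the top view, which is 69°, and the nearest click is four (72°). The tray corners are at the same crop pixels as before, (88,436) and (262,493), so the grinder hasn't moved. I'll hand in.

Run:
```python
from h import *
ticket.hand_in(); print(manip.read_clock())
```

```text
the job is handed in; nothing more can be done
the job is handed in; nothing more can be done
```

I turned the white grinder's collar four clicks counter-clockwise, from click 0 to click 4, and handed the job in shortly after 23.4 s of the 51 s allowed. I pushed only on the clockwise side of the orange tab with the closed fingertips. The highest force I read at the tab was about 3.5 N, well under the 9 N tipping limit. The hand is back over at its starting side, clear of everything.

**Click count:** the force rose at 165.5°, 183.5°, 201.5° and 219.5°, exactly 18° apart. After the fourth half-way point it fell to zero with the finger held at 232°, so the tab had sprung ahead into its rest.

**Final position:** the wrist picture taken 72° further round shows the tab within 3 px of where it was in the first one. The top camera measured 69° of turn. That is 3° less than 72°, but my axis estimates differed by about 3 mm between cameras, and four clicks is clearly the nearest stop.

**Everything else:** the grinder's tray corners are at the same pixels before and after. By eye, the dosing cup and the other things on the shelf look unmoved.

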